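Turn the ball-inspection dish a quarter turn in hand

TASK

Take the yellow keeper off the handle of the inspection dish and hang it astride the steel bar, letting go of it there. Then lift the dish straight up off its black pad by its handle, about 10 cm, before turning it, and turn it a quarter turn in the air over the pad so that its red tab points the same way as the pad's blue pointer; finish while still holding the dish up there, level and still, over the middle of the pad. Keep the dish level and the loose ball in the blue middle throughout, and leave the other things on the bench where they are.

Things in the scene. Friction and masses are not known exactly. Their poses are not given: they have to be found in the camera images.
- pad: fixed black rubber pad 150 x 150 mm, 12 mm thick, on which the dish stands at the start. Origin at the centre of its underside on the bench; its +x axis points at the blue pointer that sticks out from one side, up to 109 mm from the centre and 24 mm above the bench.
- pad_pointer (a point): top of the blue pointer, 92 mm from the pad's centre along its +x, 24 mm above the bench
- dish: shallow round aluminium dish on the pad, 126 mm across, rim 23.5 mm high, 0.2 to 0.45 kg, with a bail handle and a red tab on its +x side. Its inside slopes 6 degrees down to the middle, 10 mm above its underside; the middle 48 mm is blue. Origin: centre of the underside, z up. At the start its yaw is 1.57 +- 0.2 rad clockwise (from above) of the pad's.
- dish_handle (a point): centre of the steel handle bar over the dish: straight along the dish's y, 12 mm thick (x), 18 mm high, 80 to 98 mm above the underside (this point 89 mm), free for 116 mm between its posts at y = +-61 mm
- dish_tab (a point): point on the red tab (22 mm wide), 75 mm from the dish's axis along the dish's +x, 17 mm above its underside
- dish_centre (a point): where the ball's centre is when it lies in the middle of the dish, 21 mm above the dish's underside
- ball_center (a point): centre of the loose metal ball, 22 mm across, 44 g, lying in the middle of the dish. It rolls if the dish is pushed harder than about 1 m/s2 or tilted more than 6 degrees.
- keeper: loose yellow saddle (inverted U), 0.06 to 0.13 kg, astride the dish's handle at the start, origin then 98 mm above the dish's underside. Crown 44 (x) x 30 (y) x 5 mm; legs at x = +-20 mm, 36 mm apart inside, reach 76 mm below the crown's underside. Origin: centre of the crown's underside; y along the bar it hangs on (at first the dish's y), z up.
- keeper_grip (a point): middle of the black lug on the keeper, 30 mm above the crown's underside; lug 12 mm thick (x), 26 mm wide (y), from 5 to 43 mm above the crown's underside
- rail: fixed steel bar, round, 12 mm thick, 180 mm long, level along its own y axis, axis 120 mm above the bench, on a post at each end. Origin: on the bench under the bar's middle.
- rail_mid (a point): middle of the bar, on its axis, 120 mm above the bench
- jar: small white jar with blue cap, 48 mm across, 65 mm tall, a bystander between the pad and the rail; origin under its centre
- screwdriver: screwdriver lying in front of the robot between the pad and the rail, 150 mm long, about 30 mm thick, a bystander
- wash_bottle: white bottle 64 mm across, 170 mm tall, a bystander to the left; origin under its centre
- mug: grey mug 80 mm across, 90 mm tall, a bystander at the far side; origin under its centre
- tool_cup: blue cup 76 mm across, 100 mm tall, a bystander to the right; origin under its centre
There are look-alikes about, which are no part of the job. Of the things shaped like the keeper, the yellow one is meant. What is shaped like the dish but brown or green is not meant.

How it is judged:
On the way, in this order (a step that is already met when the one before it is completed fails the run):
1. the keeper hangs astride the bar, let go (x of keeper in the frame of rail between -0.022 and 0.022 m and y of keeper in the frame of rail between -0.075 and 0.075 m and z of keeper in the frame of rail between 0.112 and 0.14 m and angle between keeper's own z axis and vertical below 0.6 rad and angle between the y axis of keeper and the y axis of rail, either way round below 0.5 rad and contact force between keeper and rail above 0.2 N and contact force between keeper and the fingers below 0.05 N and linear speed of keeper below 0.05 m/s), for 0.3 s.
2. the dish is lifted clear of the pad, not yet turned, ball in the middle (z of dish in the frame of pad above 0.045 m and x of dish_tab in the frame of pad below 0.045 m and distance between ball_center and dish_centre below 0.018 m), for 0.05 s.
3. the dish is turned so that its tab points as the pointer does (angle between the x axis of dish and the x axis of pad, either way round below 0.15 rad and x of dish_tab in the frame of pad above 0.035 m and z of dish in the frame of pad above 0.062 m and distance between ball_center and dish_centre below 0.018 m), for 0.2 s.
At the end, for the whole second after the job is handed in: Keeper released astride the bar (within 75 mm of its middle, tilt < 0.6 rad). Dish gripped, underside 50 to 168 mm above the pad, within 35 mm of its centre, tab within 0.15 rad of the pointer's direction, level within 0.08 rad, still; ball within 15 mm of the middle (all of step 1 and all of step 3 and z of dish in the frame of pad below 0.18 m and horizontal distance between dish and pad below 0.035 m and angle between dish's own z axis and vertical below 0.08 rad and horizontal distance between ball_center and dish_centre below 0.015 m and linear speed of dish below 0.03 m/s and angular speed of dish below 0.1 rad/s and linear speed of ball below 0.05 m/s and contact force between dish and the fingers above 1 N and contact force between dish and pad below 0.05 N); the arm keeps its last pose, push and grip.
It fails at once if the ball leaves the blue middle of the dish (centre more than 25 mm off) (distance between ball_center and dish_centre above 0.025 m).
It fails at once if the dish is tilted more than 0.2 rad (angle between dish's own z axis and vertical above 0.2 rad).
It fails at once if a bystander is moved by more than 3 cm (distance of any of jar, screwdriver, wash_bottle, mug, tool_cup from where it was at the start of the episode above 0.03 m).
It also fails if it takes over 64 s, if anything falls off the work surface, if the arm or the gripper's body presses on something with over 40 N, if the wrist force passes 120 N, or if a joint passes its speed limit or range.

ROBOT

A 6-joint arm with a two-finger parallel gripper is mounted at the origin on the work surface. World frame = base frame: x ahead of the robot, y to its left, z up, the work surface at z = 0. Lengths are in m, angles in rad, forces in N, time in s.
With the tool pointing down it reaches from about 0.3 to 1 m from the base axis. Payload 5.1 kg.
Tool frame: the origin (TCP) lies at the very end of the fingers, on their centre line; the grasp point (between the pads) lies manip.grip_point_offset behind it (manip.grip_point_offset is the distance from the TCP to the grasp point, in m); z points along the fingers, y is the line along which they close (so a half turn about z gives the same grasp; the last joint's range is limited). The gripper opens to 95 mm and grips with 3 to 60 N. Pads are 20 mm wide; open, the fingers measure 119 mm over their backs; the gripper's body (75 mm by 180 mm) begins 59 mm behind the grasp point.
Start: joints at [1.222, 0.124, 1.65, -0, 1.367, -0.083], TCP at [0.171, 0.627, 0.18] pointing down, gripper open.
Joint ranges: [-2.61, 2.61], [-1.02, 2.33], [0.03, 2.71], [-1.35, 4.49], [0.32, 2.68], [-2.91, 2.91]. Speed limits (rad/s): [2.57, 2.57, 3.14, 3.14, 3.14, 3.14].

INTERFACE

Orientations are given as a unit quaternion [x, y, z, w].
In Python, from rig import manip gives the robot as it stands.
- The arm moves only by the tool arm_command, never from a script. Its arguments are lists of equal length, an entry for each row: "jaw": the closure, from 0 (fully open) to 1 (shut); "travel": the shift along the world's x, y, z as a fraction of full scale, a list of three; "spin": the turn about the world's z as a fraction of full scale. In form: {"jaw": [jaw, ...], "travel": [[dx, dy, dz], ...], "spin": [spin, ...]}. A call has 1 to 10 rows; each row is the pose to reach, as a shift and turn from the pose commanded when the call began, turning the shorter way round; what a row does not reach only later rows make up. Full scale, the value 1, is 0.15 m for a shift and 180 degrees for a turn. A row lasts 1/8 s, in which the tool goes at most 62.5 mm and 10.7 degrees, less where a joint would pass 70% of its speed; a pose out of reach is approached as far as the arm can. A call with a number of a shift or a turn outside -1 to 1 is refused whole. A call with a gripper value outside its range is refused whole. The fingers move at their own pace and stop on an object; the grip force is fixed at half the most. Time passes only in rows, so rows that repeat a pose let the fingers close. It gives the time, the measured TCP pose, the force, the opening and the grip force at its end, in the units of the state.
- manip.state(): the state, without advancing time (a new reading comes with each control period).
- manip.snapshot(name): name is "scene" or "top"; returns a dict with "image" (400x640x3 uint8, blue, green, red), "depth" (400x640 float32, m along the optical axis (not along the pixel's ray), 0 where there is no reading), "fx", "fy", "cx", "cy" (pixels), "R" (3x3) and "t" (3): a world point X has camera coordinates R X + t. Camera axes: x right, y down, z forward; pixel columns grow to the right and rows downward; lengths in m; the calibration is good to about 2 mm. A picture is of the moment at which its call begins.
- manip.finish_job(): hands the job in; it is judged then, once.
The state is a dict: "t": time; "joint_positions": joint angles; "joint_vel": joint speeds; "tau": joint torques, N m; "position": TCP position; "eef_rot": TCP orientation; "ft_force": force on the tool from outside, world axes, zero at the start; "torque": the same for the moment, N m; "grip_width": finger opening in m; "grasp_force": force on a finger pad.
Only numpy, scipy, OpenCV 4.12 (cv2) and the standard library are available. Lean on these libraries where they do the work, as an engineer would, in place of code of your own. Each camera call takes 0.05 s, during which the arm holds its last target. There are 200 camera calls.

## Working session

There is one attempt and no reset: what is moved stays moved. The work goes in short steps, Python scripts to look and compute and a tool call to move; the robot and the scene stay as the last step left them, time stands still between calls to the robot, and variables do not carry over. Pictures are saved under pics/ and viewed, at most 10 in all, crops included, and the job is handed in when it is done.

Besides the shell and the picture viewer there is one more tool, called after "Emit:" by a JSON object that holds its "method" and its "body", one argument or row to a line. arm_command: Moves the arm, as the interface text tells. Its arguments: {"type":"object","properties":{"jaw":{"type":"array","items":{"type":"number"}},"travel":{"type":"array","items":{"type":"array","items":{"type":"number"}}},"spin":{"type":"array","items":{"type":"number"}}},"required":["jaw","travel","spin"]}

```bash
mkdir -p pics; ls
python3 - <<'E'
from rig import manip
import cv2,pickle
print(manip.grip_point_offset, manip.state())
for n in("scene","top"):
    s=manip.snapshot(n); cv2.imwrite(f"pics/{n}0.png",s["image"]); pickle.dump(s,open(f"{n}0.pkl","wb"))
    print(n,s["fx"],s["cx"],s["cy"],s["R"],s["t"])
E
```

```text
pics
0.0188 {'t': 0.0, 'joint_positions': array([ 1.22240277e+00,  1.24491748e-01,  1.65165964e+00, -6.33130449e-06,
        1.36750968e+00, -8.26141662e-02]), 'joint_vel': array([-8.02920524e-04,  4.52489206e-04, -7.45738781e-05, -1.37415741e-04,
       -4.32577797e-04,  3.28005319e-04]), 'tau': array([-3.19686682e-03, -4.17599738e+01, -3.59928453e+01,  7.71550974e-02,
        4.92432236e-02, -1.85828335e-04]), 'position': array([0.17052425, 0.62649341, 0.17850427]), 'eef_rot': array([ 1.32498200e-01,  9.91182706e-01, -1.01094748e-03, -2.18126394e-04]), 'ft_force': array([ 0.22419732, -0.47614589, -0.59566703]), 'torque': array([0.00704503, 0.06262662, 0.02810045]), 'grasp_force': 0.0, 'grip_width': 0.09453610604144774}
scene 371.65652593537493 320.5706291344487 201.3605400176071 [[ 0.73513146  0.67785788  0.00950976]
 [ 0.55476583 -0.59345828 -0.58313132]
 [-0.38963652  0.43395387 -0.81232224]] [-0.41072045 -0.23641356  1.60346429]
top 428.15962509873526 320.660888868452 196.47685836313025 [[ 0.01510381 -0.99940346  0.03105784]
 [-0.98644882 -0.0199688  -0.16284952]
 [ 0.16337256 -0.02817732 -0.98616198]] [-0.03060678  0.54297668  1.41889146]
```

View pics/scene0.png

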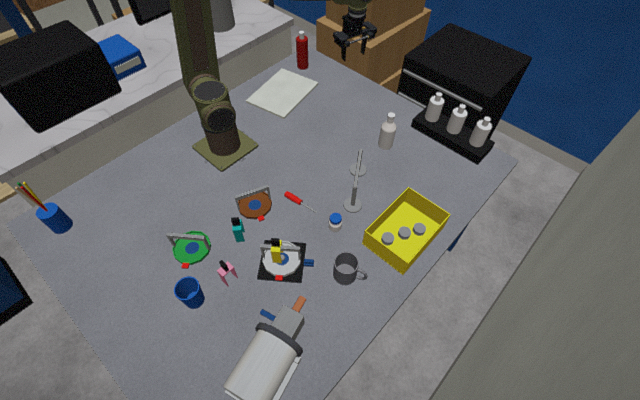

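View pics/top0.png

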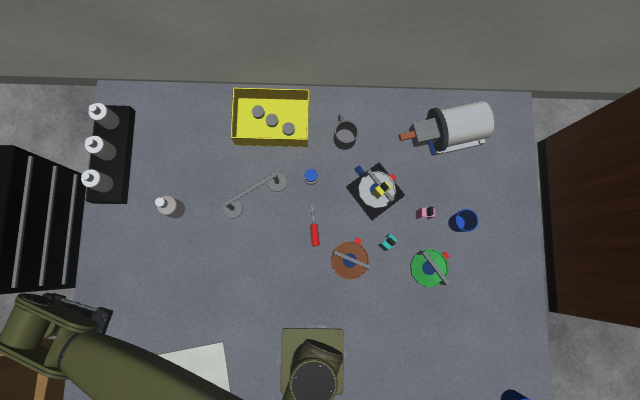

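The scene view shows the dish on its pad near (280,260) with the yellow keeper at about (277,250), and the rail from (352,205) to (360,152). In the top view the dish is at (377,190), the blue pointer at (361,171), the red tab at (392,177), and the rail runs from (233,208) to (277,182).

```bash
cat > h.py <<'E'
import numpy as np,cv2,pickle
def cloud(s):
    d=s["depth"]; v,u=np.mgrid[:400,:640]
    P=np.dstack([(u-s["cx"])/s["fx"]*d,(v-s["cy"])/s["fy"]*d,d])
    return (P-s["t"])@s["R"]   # R^T(P-t)
def ray(s,u,v):
    d=s["R"].T@np.array([(u-s["cx"])/s["fx"],(v-s["cy"])/s["fy"],1]); return -s["R"].T@s["t"],d
def onplane(s,u,v,z):
    c,d=ray(s,u,v); return c+d*(z-c[2])/d[2]
def tri(s1,p1,s2,p2):
    c1,d1=ray(s1,*p1);c2,d2=ray(s2,*p2)
    k=np.linalg.lstsq(np.c_[d1,-d2],c2-c1,rcond=None)[0]
    a,b=c1+k[0]*d1,c2+k[1]*d2; return (a+b)/2,np.linalg.norm(a-b)
def masks(s):
    h=cv2.cvtColor(s["image"],cv2.COLOR_BGR2HSV); H,S,V=cv2.split(h)
    return dict(yellow=(abs(H.astype(int)-28)<8)&(S>120)&(V>80),red=((H<6)|(H>174))&(S>150)&(V>80),
      blue=(abs(H.astype(int)-110)<12)&(S>120)&(V>50),black=(V<50))
E
python3 - <<'E'
from h import *
box=dict(scene=(245,305,230,300),top=(340,412,155,222))
rb=dict(scene=(335,380,140,220),top=(215,295,165,225))
out=[]
for n in box:
    s=pickle.load(open(n+"0.pkl","rb")); C=cloud(s); M=masks(s)
    a,b,c,d=box[n]
    for k,m in M.items():
        q=np.zeros_like(m); q[c:d,a:b]=m[c:d,a:b]
        nn,L,st,ce=cv2.connectedComponentsWithStats(q.astype(np.uint8))
        for i in range(1,nn):
            if st[i,4]>=12:
                X=C[(L==i)&(s["depth"]>0)]
                print(n,k,st[i],ce[i].round(1),np.median(X,0).round(3),X[:,2].min().round(3),X[:,2].max().round(3))
    for z0,z1,bb in((.11,.14,rb[n]),(.085,.112,box[n])):
        a,b,c,d=bb; Y=C[c:d,a:b].reshape(-1,3); Y=Y[(Y[:,2]>z0)&(Y[:,2]<z1)]
        m=Y.mean(0); w=np.linalg.svd(Y-m)[2][0]; t=(Y-m)@w
        print(n,"bar",len(Y),m.round(4),w.round(3),t.min().round(3),t.max().round(3),((t.min()+t.max())/2*w+m).round(4),'z med',np.median(Y[:,2]).round(4))
    for x in(box[n],rb[n]):
        a,b,c,d=x; im=cv2.resize(s["image"][c:d,a:b],(380,380*(d-c)//(b-a)),interpolation=cv2.INTER_CUBIC)
        out.append(cv2.resize(im,(390,290)))
cv2.imwrite("pics/c.png",np.vstack([np.hstack(out[:2]),np.hstack(out[2:])]))
E
```

```text
scene yellow [271 240  12  23 158] [276.2 252.6] [ 0.576 -0.234  0.102] 0.038 0.14
scene red [275 275   8   6  42] [278.6 277.5] [ 0.621 -0.271  0.034] 0.012 0.039
scene blue [281 253   7  12  44] [284.5 258.8] [ 0.585 -0.206  0.025] 0.02 0.029
scene black [265 239  14   7  69] [273.  241.9] [ 0.565 -0.222  0.14 ] 0.007 0.158
scene black [283 243  22  40 274] [297.  266.9] [ 0.638 -0.208  0.013] 0.003 0.019
scene black [258 258  17  22 154] [264.3 273.1] [ 0.566 -0.286  0.012] 0.007 0.018
scene bar 138 [0.5555 0.2022 0.1248] [ 0.541 -0.841 -0.001] -0.101 0.09 [0.5524 0.207  0.1248] z med 0.1254
scene bar 209 [ 0.5972 -0.2277  0.1037] [ 0.979 -0.203  0.015] -0.071 0.164 [ 0.6432 -0.2373  0.1044] z med 0.1065
top yellow [375 181  16  14  73] [381.7 188.7] [ 0.56  -0.216  0.116] 0.108 0.154
top red [390 174   6   6  21] [392.6 176.6] [ 0.62  -0.272  0.034] 0.025 0.041
top blue [355 166  10   9  50] [359.2 169.9] [ 0.645 -0.156  0.024] 0.008 0.031
top blue [371 184   6   8  23] [372.7 186.9] [ 0.584 -0.203  0.026] 0.019 0.029
top black [371 163  17  11  82] [378.3 168. ] [ 0.655 -0.225  0.012] 0.006 0.019
top black [347 172  57  48 521] [370.6 198.6] [ 0.545 -0.185  0.013] 0.003 0.096
top black [381 182   8   9  38] [384.2 186.3] [ 0.563 -0.221  0.151] 0.131 0.158
top bar 236 [0.5499 0.2101 0.1253] [-0.539  0.842 -0.002] -0.098 0.096 [0.5504 0.2094 0.1253] z med 0.1257
top bar 124 [ 0.5738 -0.2096  0.1053] [-0.794 -0.608  0.002] -0.062 0.065 [ 0.5723 -0.2108  0.1053] z med 0.1078
```

View pics/c.png

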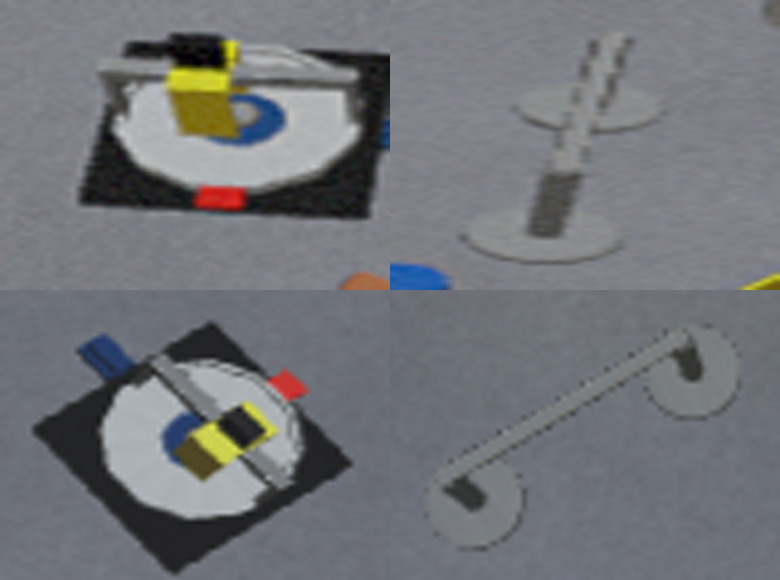

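The crops show the keeper astride the handle, off its middle towards the tab-side post, and the bare rail on its two round feet. The ball lies in the blue middle, the red tab is to the right and down from the pointer, and nothing blocks the lug. Next I refine the lug, handle, pad and bar positions.

```bash
cat > meas.py <<'E'
from h import *
S={n:pickle.load(open(n+"0.pkl","rb")) for n in("scene","top")}
C={n:cloud(s) for n,s in S.items()}; M={n:masks(s) for n,s in S.items()}
def ang(w): return np.arctan2(w[1],w[0])
R0=np.array([.5725,-.211])
for n in S:
    X=C[n]; near=(np.hypot(X[...,0]-R0[0],X[...,1]-R0[1])<.09)
    q=near&(X[...,2]>.143)&(X[...,2]<.165); P=X[q]; print(n,"lugtop",len(P),P.mean(0).round(4),np.median(P[:,2]).round(4))
    q=near&(X[...,2]>.100)&(X[...,2]<.117)&~M[n]["yellow"]&~M[n]["black"]; P=X[q].astype(np.float32)
    l=cv2.fitLine(P[:,:2],cv2.DIST_HUBER,0,.01,.01).ravel(); w=l[:2];t=(P[:,:2]-l[2:])@w
    print(n,"handle",len(P),"ang",ang(w).round(3),"mid",(l[2:]+w*(np.percentile(t,1)+np.percentile(t,99))/2).round(4),"len",np.ptp(t).round(3),"z",np.median(P[:,2]).round(4))
    for c,z in(("red",.029),("blue",.024)):
        q=near&M[n][c] if c=="red" else M[n][c]&(np.hypot(X[...,0]-R0[0],X[...,1]-R0[1])<.13)&(np.hypot(X[...,0]-R0[0],X[...,1]-R0[1])>.07)
        print(n,c,q.sum(),X[q&(X[...,2]>z-.006)].mean(0).round(4) if q.any() else '')
s=S["top"]; m=M["top"]["black"].copy(); b=np.zeros_like(m); b[155:225,335:415]=m[155:225,335:415]
pts=np.argwhere(b)[:,::-1]; W=np.array([onplane(s,u,v,.012)[:2] for u,v in pts],np.float32)
ok=np.hypot(*(W-R0).T)<.115; r=cv2.minAreaRect(W[ok]*1000); print("pad",r)
# two-view heights: lug centroid & tab & rail
lc={n:(lambda q:np.argwhere(q).mean(0)[::-1])((C[n][...,2]>.143)&(C[n][...,2]<.165)&(np.hypot(C[n][...,0]-R0[0],C[n][...,1]-R0[1])<.06)) for n in S}
print("tri lug",tri(S["scene"],lc["scene"],S["top"],lc["top"]))
print("tri tab",tri(S["scene"],(278.6,277.5),S["top"],(392.6,176.6)))
E
python3 meas.py
```

```text
scene lugtop 40 [ 0.5667 -0.2227  0.1531] 0.1537
scene handle 143 ang 0.683 mid [ 0.5767 -0.2167] len 0.128 z 0.11
scene red 42 [ 0.6207 -0.2706  0.0333]
scene blue 67 [ 0.647 -0.157  0.024]
top lugtop 36 [ 0.5644 -0.2214  0.153 ] 0.153
top handle 139 ang 0.667 mid [ 0.574  -0.2134] len 0.127 z 0.1105
top red 21 [ 0.6208 -0.2715  0.0332]
top blue 48 [ 0.6456 -0.1567  0.025 ]
pad ((573.7251586914062, -212.83291625976562), (147.46530151367188, 148.09506225585938), 37.901763916015625)
tri lug (array([ 0.56512491, -0.22179216,  0.15003042]), np.float64(0.00031153638467000674))
tri tab (array([ 0.62091678, -0.27115739,  0.03380794]), np.float64(0.0007680986284287677))
```

Emit:
{"method": "arm_command", "body": {
  "jaw": [0,0,0,0],
  "travel": [
    [0.1,-0.2,0.4],
    [0.3,-0.5,0.67],
    [0.44,-0.94,0.67],
    [0.44,-0.94,0.67]
  ],
  "spin": [-0.05,-0.1,-0.117,-0.117]
}}

```text
t: 0.6
position: [0.2377, 0.4842, 0.2812]
eef_rot: [0.313, 0.95, 0.001, 0.0]
ft_force: [1.2, 1.4, 0.2]
grip_width: 0.0951
grasp_force: 0.0
```

Emit:
{"method": "arm_command", "body": {
  "jaw": [0,0,0,0],
  "travel": [
    [0.15,-0.32,0],
    [0.3,-0.64,0],
    [0.44,-0.94,0],
    [0.44,-0.94,0]
  ],
  "spin": [-0.05,-0.1,-0.117,-0.117]
}}

```text
t: 1.1
position: [0.3035, 0.3435, 0.2796]
eef_rot: [0.481, 0.876, -0.0, -0.0]
ft_force: [-0.1, 1.1, 0.5]
grip_width: 0.0951
grasp_force: 0.0
```

Emit:
{"method": "arm_command", "body": {
  "jaw": [0,0,0,0],
  "travel": [
    [0.15,-0.32,0],
    [0.3,-0.64,0],
    [0.44,-0.94,0],
    [0.44,-0.94,0]
  ],
  "spin": [-0.05,-0.1,-0.117,-0.117]
}}

```text
t: 1.6
position: [0.3695, 0.2031, 0.2797]
eef_rot: [0.633, 0.774, -0.0, -0.0]
ft_force: [-1.0, 0.1, 0.2]
grip_width: 0.0948
grasp_force: 0.0
```

Emit:
{"method": "arm_command", "body": {
  "jaw": [0,0,0,0],
  "travel": [
    [0.15,-0.32,0],
    [0.3,-0.64,0],
    [0.44,-0.94,0],
    [0.44,-0.94,0]
  ],
  "spin": [-0.05,-0.1,-0.117,-0.117]
}}

```text
t: 2.1
position: [0.4355, 0.0629, 0.2795]
eef_rot: [0.764, 0.646, -0.0, -0.001]
ft_force: [-0.6, 0.7, -0.4]
grip_width: 0.0952
grasp_force: 0.0
```

Emit:
{"method": "arm_command", "body": {
  "jaw": [0,0,0,0],
  "travel": [
    [0.15,-0.32,0],
    [0.3,-0.64,0],
    [0.44,-0.94,0],
    [0.44,-0.94,0]
  ],
  "spin": [-0.05,-0.1,-0.117,-0.117]
}}

```text
t: 2.6
position: [0.5017, -0.0774, 0.2792]
eef_rot: [0.868, 0.496, -0.001, -0.001]
ft_force: [-0.6, 0.5, -0.4]
grip_width: 0.0952
grasp_force: 0.0
```

Emit:
{"method": "arm_command", "body": {
  "jaw": [0,0,0,0,0],
  "travel": [
    [0.15,-0.32,0],
    [0.3,-0.64,0],
    [0.425,-0.964,-0.2],
    [0.425,-0.964,-0.4],
    [0.425,-0.964,-0.4]
  ],
  "spin": [-0.05,-0.1,-0.117,-0.117,-0.117]
}}

```text
t: 3.22
position: [0.5636, -0.2191, 0.2165]
eef_rot: [0.944, 0.33, -0.002, -0.003]
ft_force: [0.3, -0.1, -0.0]
grip_width: 0.095
grasp_force: 0.0
```

```bash
cat > st.py <<'E'
from rig import manip
import numpy as np
s=manip.state(); q=s["eef_rot"]; print(s["t"],s["position"].round(4),"tool y yaw",round(2*np.arctan2(q[1],q[0])-np.pi/2,4),"q6",s["joint_positions"][5].round(3),s["ft_force"].round(2),s["grip_width"])
E
python3 st.py
```

```text
3.225 [ 0.5636 -0.2191  0.2165] tool y yaw -0.8973 q6 0.437 [ 0.31 -0.06 -0.02] 0.09496687316152894
```

Emit:
{"method": "arm_command", "body": {
  "jaw": [0,0,0,0,0,0],
  "travel": [
    [0,0,-0.2],
    [0,0,-0.4],
    [0,0,-0.55],
    [0,0,-0.6],
    [0,0,-0.6],
    [0,0,-0.6]
  ],
  "spin": [0,0,0,0,0,0]
}}

```text
t: 3.98
position: [0.5657, -0.2223, 0.1323]
eef_rot: [0.944, 0.329, 0.001, 0.001]
ft_force: [0.1, -1.1, -0.1]
grip_width: 0.095
grasp_force: 0.0
```

```bash
python3 st.py
```

```text
3.975 [ 0.5657 -0.2223  0.1323] tool y yaw -0.8996 q6 0.437 [ 0.15 -1.13 -0.1 ] 0.09501051925781548
```

Emit:
{"method": "arm_command", "body": {
  "jaw": [0.2,0.5,0.75,0.75,0.8,0.84,0.88,1,1,1],
  "travel": [
    [0,0,-0.05],
    [0,0,-0.05],
    [0,0,-0.05],
    [0,0,-0.05],
    [0,0,-0.05],
    [0,0,-0.05],
    [0,0,-0.05],
    [0,0,-0.05],
    [0,0,-0.05],
    [0,0,-0.05]
  ],
  "spin": [0,0,0,0,0,0,0,0,0,0]
}}

```text
t: 5.22
position: [0.5645, -0.2224, 0.1228]
eef_rot: [0.944, 0.329, 0.0, -0.0]
ft_force: [-0.6, -0.1, -0.1]
grip_width: 0.0021
grasp_force: 0.0
```

Run:
```python
from rig import manip
import cv2,pickle,numpy as np
o=[]
for n,b in(("scene",(220,330,190,300)),("top",(320,430,130,240))):
    s=manip.snapshot(n); pickle.dump(s,open(f"{n}1.pkl","wb")); a,e,c,d=b
    o.append(cv2.resize(s["image"][c:d,a:e],(400,400),interpolation=cv2.INTER_CUBIC))
cv2.imwrite("pics/d.png",np.hstack(o))
```

```text
(no output)
```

View pics/d.png

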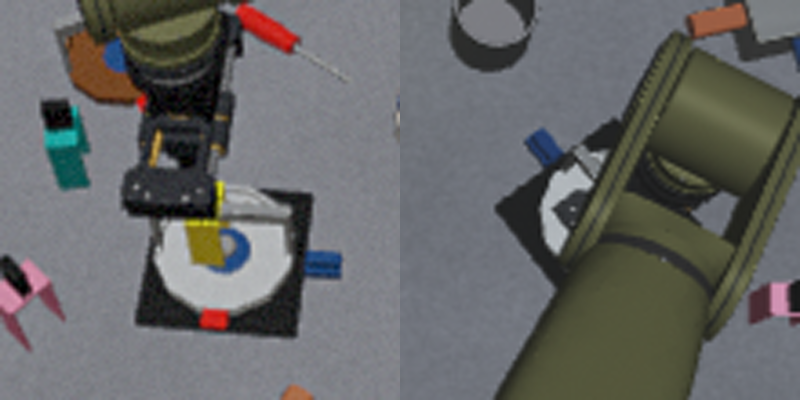

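The scene view shows the gripper over the keeper, which still stands on the handle with its leg at about (207,240) in the crop. The fingers have closed on nothing, and the top view is hidden by the arm. I'll use depth to see where the fingers are relative to the keeper.

```bash
python3 st.py
python3 - <<'E'
from h import *
s=pickle.load(open("scene1.pkl","rb")); X=cloud(s); M=masks(s)
q=M["yellow"]&(np.hypot(X[...,0]-.57,X[...,1]+.21)<.1)
P=X[q]; print("yellow",len(P),np.median(P,0).round(3),P.min(0).round(3),P.max(0).round(3))
for (u,v) in [(x,y) for y in (225,232,236,240,243,246,249,252,256) for x in (255,262,268,274,278,282)]:
    print((u,v),X[v,u].round(3),s["image"][v,u], end=" | " if u<282 else "\n")
E
```

```text
5.325 [ 0.5645 -0.2224  0.1228] tool y yaw -0.9004 q6 0.437 [-0.83 -1.06 -0.12] 0.0008971661478598607
yellow 138 [ 0.578 -0.237  0.095] [ 0.557 -0.279  0.034] [ 0.642 -0.198  0.271]
(255, 225) [ 0.392 -0.177 -0.002] [139 132 131] | (262, 225) [ 0.565 -0.255  0.277] [32 31 32] | (268, 225) [ 0.576 -0.242  0.275] [26 19 18] | (274, 225) [ 0.589 -0.231  0.274] [36 27 26] | (278, 225) [ 0.596 -0.222  0.273] [32 38 26] | (282, 225) [ 0.596 -0.208  0.256] [41 36 39]
(255, 232) [ 0.417 -0.198  0.002] [137 131 126] | (262, 232) [ 0.578 -0.267  0.269] [ 72 150 182] | (268, 232) [ 0.574 -0.245  0.238] [24 23 23] | (274, 232) [ 0.608 -0.248  0.279] [45 44 45] | (278, 232) [ 0.602 -0.231  0.252] [109 107 101] | (282, 232) [ 0.486 -0.13  -0.003] [95 88 88]
(255, 236) [ 0.43  -0.21   0.003] [104  97  97] | (262, 236) [ 0.594 -0.28   0.281] [52 54 56] | (268, 236) [ 0.605 -0.268  0.279] [82 78 76] | (274, 236) [ 0.617 -0.257  0.279] [54 50 51] | (278, 236) [ 0.613 -0.24   0.253] [103 104 102] | (282, 236) [ 0.5   -0.142 -0.   ] [141 134 132]
(255, 240) [ 0.588 -0.301  0.279] [50 48 45] | (262, 240)
[... 964 characters left out ...]
.245] [19 15 24] | (278, 249) [ 0.64  -0.267  0.247] [ 0 10 13] | (282, 249) [ 0.586 -0.214  0.106] [85 84 85]
(255, 252) [ 0.478 -0.253  0.002] [134 129 128] | (262, 252) [ 0.534 -0.257  0.079] [74 79 78] | (268, 252) [ 0.522 -0.228  0.023] [189 184 181] | (274, 252) [ 0.578 -0.241  0.113] [ 13 121 135] | (278, 252) [ 0.587 -0.232  0.112] [ 32 122 137] | (282, 252) [ 0.563 -0.199  0.037] [ 69 109 123]
(255, 256) [ 0.489 -0.263 -0.001] [139 132 132] | (262, 256) [ 0.529 -0.258  0.046] [63 62 64] | (268, 256) [ 0.536 -0.24   0.029] [182 180 177] | (274, 256) [ 0.575 -0.242  0.084] [ 22 114 130] | (278, 256) [ 0.588 -0.235  0.091] [  0 110 127] | (282, 256) [ 0.577 -0.212  0.045] [148 147 145]
```

Emit:
{"method": "arm_command", "body": {
  "jaw": [1,1,1,1,1,1],
  "travel": [
    [0,0,0.1],
    [0,0,0.3],
    [0,0,0.5],
    [0,0,0.7],
    [0,0,0.8],
    [0,0,0.8]
  ],
  "spin": [0,0,0,0,0,0]
}}

```text
t: 6.08
position: [0.5652, -0.2228, 0.2446]
eef_rot: [0.944, 0.329, 0.001, 0.001]
ft_force: [0.5, -0.8, -0.7]
grip_width: 0.0003
grasp_force: 0.0
```

```bash
python3 st.py
python3 - <<'E'
from rig import manip
from h import *
s=manip.snapshot("scene"); pickle.dump(s,open("scene2.pkl","wb")); M=masks(s)
cv2.imwrite("pics/e.png",cv2.resize(s["image"][180:300,220:340],(580,580),interpolation=cv2.INTER_CUBIC))
for z in(.243,.262,.32): 
    p=s["R"]@np.array([.5645,-.2224,z])+s["t"]; print(z,s["fx"]*p[0]/p[2]+s["cx"],s["fy"]*p[1]/p[2]+s["cy"],p[2])
X=cloud(s); q=M["yellow"]&(np.hypot(X[...,0]-.57,X[...,1]+.21)<.1);P=X[q]; print(len(P),np.median(P,0).round(3),P[:,2].max())
E
```

```text
6.075 [ 0.5652 -0.2228  0.2446] tool y yaw -0.9003 q6 0.437 [ 0.54 -0.84 -0.71] 0.00030621270376705867
0.243 271.3908484357134 224.2259489410392 1.0896088309899175
0.262 270.7467317886047 220.72106363159986 1.0741747084105882
0.32 268.6607346548153 209.370354497518 1.027060018431583
174 [ 0.576 -0.235  0.108] 0.39646341275548797
```

View pics/e.png

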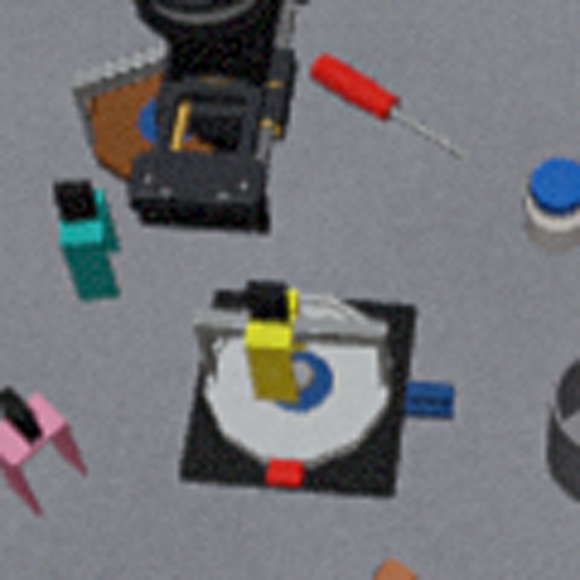

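The keeper is undisturbed at crop (268,330), and the gripper body at (200,190) hides the fingers. Its underside looks about 4 cm higher above the TCP than the text says. I'll check the real fingertip height in the first picture, where the open fingers are visible.

Run:
```python
from h import *
s=pickle.load(open("scene0.pkl","rb")); X=cloud(s)
t=np.array([.1705,.6265]); y=np.array([np.cos(1.305),np.sin(1.305)]); x=np.array([y[1],-y[0]])
d=X[...,:2]-t; a=d@x; b=d@y
q=(abs(a)<.1)&(abs(b)<.12)&(X[...,2]>.06)&(X[...,2]<.45)&(s["depth"]>0)
P=np.c_[a[q],b[q],X[...,2][q]]
for z in np.arange(.06,.36,.015):
    m=(P[:,2]>=z)&(P[:,2]<z+.015)
    if m.any(): print(z.round(3),m.sum(),"a",P[m,0].min().round(3),P[m,0].max().round(3),"b",np.sort(P[m,1])[[0,m.sum()//2,-1]].round(3))
for b0 in(-.055,0,.055):
  p=s["R"]@np.array([*(t+b0*y),.1785])+s["t"]; print(s["fx"]*p[0]/p[2]+s["cx"],s["fy"]*p[1]/p[2]+s["cy"])
cv2.imwrite("pics/f.png",cv2.resize(s["image"][0:75,310:400],(720,600),interpolation=cv2.INTER_CUBIC))
```

```text
0.21 11 a -0.01 0.012 b [-0.058  0.045  0.052]
0.225 29 a -0.016 0.016 b [-0.059 -0.047  0.054]
0.24 31 a -0.01 0.015 b [-0.06  -0.048  0.058]
0.255 29 a -0.011 0.017 b [-0.063  0.046  0.057]
0.27 21 a -0.017 0.02 b [-0.06   0.047  0.056]
0.285 43 a -0.026 0.037 b [-0.085 -0.05   0.078]
0.3 123 a -0.036 0.04 b [-0.086 -0.016  0.076]
0.315 126 a -0.029 0.041 b [-0.094 -0.004  0.087]
0.33 264 a -0.037 0.039 b [-0.095 -0.029  0.09 ]
0.345 68 a -0.019 0.028 b [-0.054 -0.035  0.016]
341.8793345788613 67.2264922706492
352.0638452025169 63.38478787632343
362.03755290317423 59.622600559012454
```

View pics/f.png

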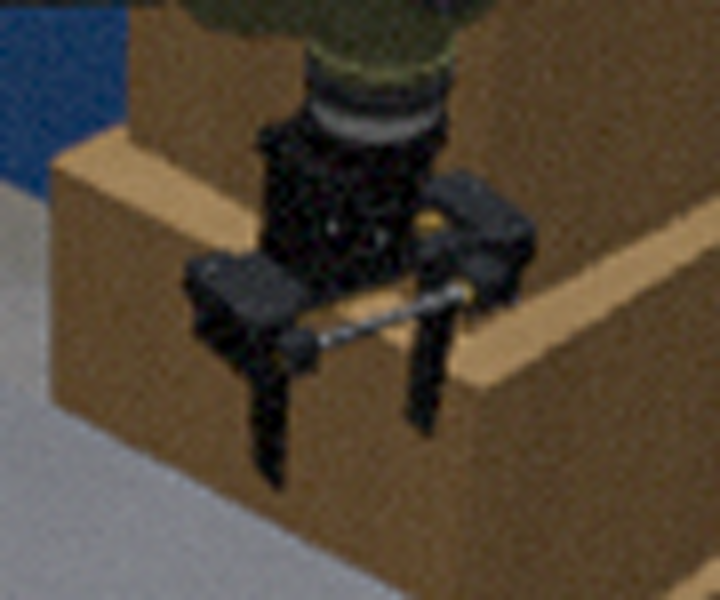

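The open fingertips, at crop (275,490) and (425,430), stand at z of about 0.21, while the state said 0.1785. So the reported TCP is some 35 mm lower than the real fingertips, which is why the grasp closed above the lug. I'll turn the fingers side-on to the camera and measure the offset properly.

Emit:
{"method": "arm_command", "body": {
  "jaw": [0,0,0,0,0,0,0,0,0,0],
  "travel": [
    [0,0,0.2],
    [0,0,0.2],
    [0,0,0.2],
    [0,0,0.2],
    [0,0,0.2],
    [0,0,0.2],
    [0,0,0.2],
    [0,0,0.2],
    [0,0,0.2],
    [0,0,0.2]
  ],
  "spin": [0.06,0.11,0.17,0.22,0.28,0.33,0.39,0.44,0.5,0.5]
}}

```text
t: 7.38
position: [0.5638, -0.2221, 0.2707]
eef_rot: [0.436, 0.9, 0.0, -0.002]
ft_force: [-0.2, 0.4, 0.7]
grip_width: 0.093
grasp_force: 0.0
```

```bash
python3 st.py
cat > tip.py <<'E'
from rig import manip
from h import *
import sys
N=int(sys.argv[1]); st=manip.state(); ss=[manip.snapshot("scene") for _ in range(N)]
q=st["eef_rot"]; Y=2*np.arctan2(q[1],q[0])-np.pi/2; p=st["position"]
y=np.array([np.cos(Y),np.sin(Y)]); x=np.array([y[1],-y[0]])
P=[]
for s in ss:
    X=cloud(s); d=X[...,:2]-p[:2]; a=d@x;b=d@y;z=X[...,2]-p[2]
    m=(abs(a)<.06)&(abs(b)<.1)&(z>-.02)&(z<.13)&(s["depth"]>0); P.append(np.c_[a[m],b[m],z[m]])
P=np.vstack(P)
for z in np.arange(-.02,.125,.006):
    m=(P[:,2]>=z)&(P[:,2]<z+.006)
    L=P[m&(P[:,1]<0)];R=P[m&(P[:,1]>=0)]
    f=lambda A:(len(A),*np.percentile(A[:,1],[5,50,95]).round(3),*np.percentile(A[:,0],[5,95]).round(3)) if len(A) else 0
    print(z.round(3),f(L),f(R))
cv2.imwrite("pics/g.png",cv2.resize(ss[0]["image"][170:250,230:330],(750,600),interpolation=cv2.INTER_CUBIC)); pickle.dump(ss[0],open("scene3.pkl","wb"))
for b0 in(-.0475,0,.0475):
  for dz in(0,.036):
    s=ss[0];c=s["R"]@np.array([*(p[:2]+b0*y),p[2]+dz])+s["t"]; print(b0,dz,((s["fx"]*c[0]/c[2]+s["cx"]-230)*7.5).round(1),((s["fy"]*c[1]/c[2]+s["cy"]-170)*7.5).round(1))
E
python3 tip.py 4
```

```text
7.375 [ 0.5638 -0.2221  0.2707] tool y yaw 0.6682 q6 -1.132 [-0.15  0.42  0.73] 0.09303388898009773
-0.02 0 0
-0.014 0 0
-0.008 0 0
-0.002 0 0
0.004 0 0
0.01 0 0
0.016 0 0
0.022 0 0
0.028 0 0
0.034 (14, np.float64(-0.052), np.float64(-0.049), np.float64(-0.047), np.float64(-0.002), np.float64(0.013)) (6, np.float64(0.046), np.float64(0.048), np.float64(0.049), np.float64(0.009), np.float64(0.012))
0.04 (25, np.float64(-0.051), np.float64(-0.048), np.float64(-0.047), np.float64(-0.006), np.float64(0.013)) (7, np.float64(0.047), np.float64(0.05), np.float64(0.052), np.float64(0.009), np.float64(0.013))
0.046 (24, np.float64(-0.053), np.float64(-0.048), np.float64(-0.047), np.float64(-0.009), np.float64(0.014)) (13, np.float64(0.047), np.float64(0.05), np.float64(0.053), np.float64(0.005), np.float64(0.013))
0.052 (28, np.float64(-0.054), np.float64(-0.049), np.float64(-0.047), np.float64(-0.005), np.float64(0.013)) (15, np.float64(0.047), np.float64(0.051), np.float64(0.054), np.float64(-0.003), np.float64(0.013))
0.058 (28, np.float64(-0.053), np.float64(-0.049), np.float64(-0.047), n
[... 1471 characters left out ...]
t64(-0.048), np.float64(0.004), np.float64(0.034)) (12, np.float64(0.064), np.float64(0.075), np.float64(0.081), np.float64(0.026), np.float64(0.035))
0.118 (71, np.float64(-0.081), np.float64(-0.063), np.float64(-0.049), np.float64(0.013), np.float64(0.037)) (50, np.float64(0.05), np.float64(0.063), np.float64(0.081), np.float64(0.034), np.float64(0.036))
0.124 (160, np.float64(-0.077), np.float64(-0.048), np.float64(-0.004), np.float64(0.024), np.float64(0.036)) (208, np.float64(0.007), np.float64(0.037), np.float64(0.076), np.float64(-0.022), np.float64(0.036))
-0.0475 0 179.9 358.1
-0.0475 0.036 166.7 305.3
0 0 302.7 366.7
0 0.036 293.0 314.0
0.0475 0 425.9 375.3
0.0475 0.036 419.7 322.8
```

View pics/g.png

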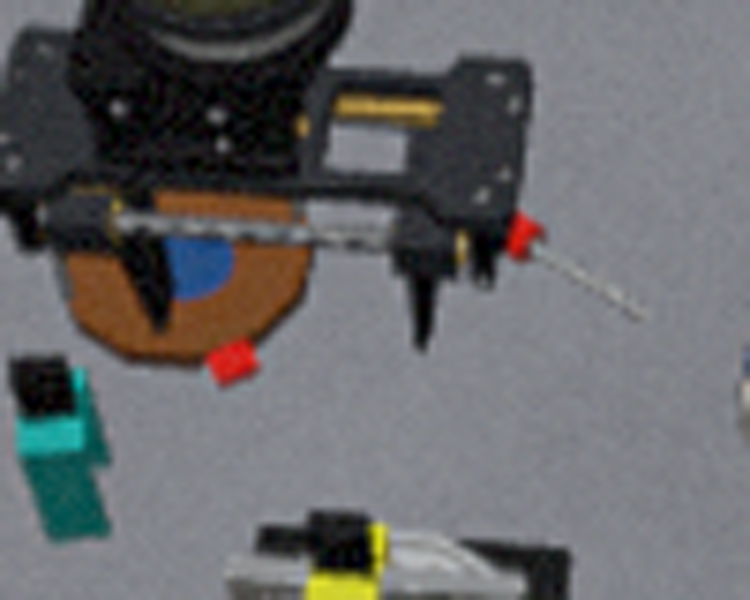

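The fingers are now clear of the body, with tips at crop (160,330) and (420,350). Real tips are about 35 mm above the reported TCP z, with no sideways offset beyond 2 to 3 mm. I'll redo the grasp with this correction.

Emit:
{"method": "arm_command", "body": {
  "jaw": [0,0,0,0,0,0,0,0,0,0],
  "travel": [
    [0,0,0],
    [0,0,0],
    [0,0,0],
    [0,0,-0.1],
    [0,0,-0.2],
    [0,0,-0.3],
    [0,0,-0.4],
    [0,0,-0.5],
    [0,0,-0.6],
    [0,0,-0.6]
  ],
  "spin": [-0.06,-0.11,-0.17,-0.22,-0.28,-0.33,-0.39,-0.44,-0.5,-0.5]
}}

```text
t: 8.82
position: [0.5635, -0.222, 0.181]
eef_rot: [0.944, 0.329, -0.001, -0.001]
ft_force: [-0.3, 0.3, -0.7]
grip_width: 0.0953
grasp_force: 0.0
```

Emit:
{"method": "arm_command", "body": {
  "jaw": [0,0,0,0,0],
  "travel": [
    [0,0,-0.2],
    [0,0,-0.4],
    [0,0,-0.6],
    [0,0,-0.6],
    [0,0,-0.6]
  ],
  "spin": [0,0,0,0,0]
}}

```text
t: 9.45
position: [0.5655, -0.2229, 0.0946]
eef_rot: [0.944, 0.329, 0.001, 0.001]
ft_force: [-0.2, 0.1, -0.5]
grip_width: 0.0949
grasp_force: 0.0
```

Emit:
{"method": "arm_command", "body": {
  "jaw": [0.4,0.7,0.75,0.8,0.84,0.86,0.88,1,1,1],
  "travel": [
    [0,0,-0.02],
    [0,0,-0.02],
    [0,0,-0.02],
    [0,0,-0.02],
    [0,0,-0.02],
    [0,0,-0.02],
    [0,0,-0.02],
    [0,0,-0.02],
    [0,0,-0.02],
    [0,0,-0.02]
  ],
  "spin": [0,0,0,0,0,0,0,0,0,0]
}}

```text
t: 10.7
position: [0.5645, -0.2224, 0.0898]
eef_rot: [0.944, 0.329, 0.0, -0.0]
ft_force: [-0.7, 0.6, -0.3]
grip_width: 0.0122
grasp_force: 30.0
```

Emit:
{"method": "arm_command", "body": {
  "jaw": [1,1,1,1,1,1,1,1,1,1],
  "travel": [
    [0,0,0.03],
    [0,0,0.08],
    [0,0,0.16],
    [0,0,0.26],
    [0,0,0.4],
    [0,0,0.55],
    [0,0,0.7],
    [0,0,0.85],
    [0,0,0.95],
    [0,0,0.95]
  ],
  "spin": [0,0,0,0,0,0,0,0,0,0]
}}

```text
t: 11.95
position: [0.5654, -0.2229, 0.2346]
eef_rot: [0.944, 0.329, 0.001, 0.001]
ft_force: [-0.6, -0.6, -1.2]
grip_width: 0.0117
grasp_force: 30.0
```

```bash
python3 st.py
python3 - <<'E'
from rig import manip
from h import *
s=manip.snapshot("scene"); M=masks(s); X=cloud(s); q=M["yellow"]&(np.hypot(X[...,0]-.57,X[...,1]+.21)<.1)&(X[...,2]<.28);P=X[q]; print("keeper",len(P),np.median(P,0).round(3),P[:,2].min(),P[:,2].max())
q=M["red"]&(np.hypot(X[...,0]-.57,X[...,1]+.21)<.1);print("tab",X[q].mean(0).round(4))
E
```

```text
11.95 [ 0.5654 -0.2229  0.2346] tool y yaw -0.9004 q6 0.437 [-0.56 -0.6  -1.2 ] 0.011749049701043632
keeper 154 [ 0.577 -0.236  0.217] 0.17997662556284966 0.26241053518125856
tab [ 0.6203 -0.27    0.0317]
```

Emit:
{"method": "arm_command", "body": {
  "jaw": [1,1,1,1,1],
  "travel": [
    [-0.01,0.2,0],
    [-0.02,0.45,0],
    [-0.03,0.7,0],
    [-0.03,0.957,0],
    [-0.03,0.957,0]
  ],
  "spin": [0.04,0.08,0.12,0.156,0.156]
}}

```text
t: 12.62
position: [0.5592, -0.0767, 0.2308]
eef_rot: [0.835, 0.55, -0.001, -0.001]
ft_force: [0.9, -0.6, -1.4]
grip_width: 0.012
grasp_force: 30.0
```

Emit:
{"method": "arm_command", "body": {
  "jaw": [1,1,1,1,1],
  "travel": [
    [-0.01,0.25,0],
    [-0.02,0.5,0],
    [-0.03,0.75,0],
    [-0.03,0.957,0],
    [-0.03,0.957,0]
  ],
  "spin": [0.04,0.08,0.12,0.156,0.156]
}}

```text
t: 13.25
position: [0.5551, 0.0653, 0.2312]
eef_rot: [0.678, 0.735, -0.001, -0.0]
ft_force: [-0.7, 0.0, -1.0]
grip_width: 0.0116
grasp_force: 30.0
```

Emit:
{"method": "arm_command", "body": {
  "jaw": [1,1,1,1,1,1,1],
  "travel": [
    [-0.01,0.25,0],
    [-0.02,0.5,0],
    [-0.03,0.7,0],
    [-0.03,0.85,0],
    [-0.03,0.957,0],
    [-0.03,0.957,0],
    [-0.03,0.957,0]
  ],
  "spin": [0.04,0.08,0.12,0.156,0.156,0.156,0.156]
}}

```text
t: 14.12
position: [0.5512, 0.2072, 0.2321]
eef_rot: [0.481, 0.877, -0.0, 0.0]
ft_force: [-0.3, -0.7, -0.9]
grip_width: 0.0119
grasp_force: 30.0
```

```bash
python3 st.py
python3 - <<'E'
from rig import manip
from h import *
for n in("scene","top"):
    s=manip.snapshot(n); M=masks(s); X=cloud(s); q=M["yellow"]&(np.hypot(X[...,0]-.55,X[...,1]-.21)<.07)&(X[...,2]<.28);P=X[q]
    if len(P): print(n,len(P),np.median(P,0).round(3),P.min(0).round(3),P.max(0).round(3))
    if n=="scene": cv2.imwrite("pics/i.png",cv2.resize(s["image"][100:230,290:420],(520,520),interpolation=cv2.INTER_CUBIC))
E
```

```text
14.125 [0.5512 0.2072 0.2321] tool y yaw 0.5678 q6 -0.299 [-0.35 -0.71 -0.93] 0.011894120886985823
scene 91 [0.554 0.2   0.257] [0.526 0.182 0.188] [0.576 0.23  0.279]
```

View pics/i.png

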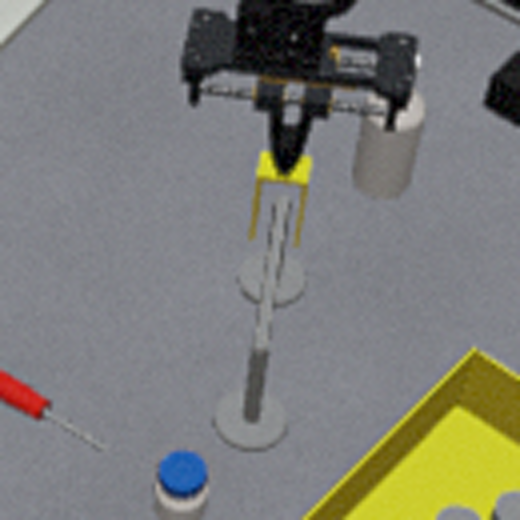

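The keeper is held upright with its legs either side of the bar, crown at crop (285,170), and the bar runs cleanly between the legs. Lowering it now.

Emit:
{"method": "arm_command", "body": {
  "jaw": [1,1,1,1,1,1,1,1,1],
  "travel": [
    [0,0,-0.1],
    [0,0,-0.25],
    [0,0,-0.4],
    [0,0,-0.55],
    [0,0,-0.68],
    [0,0,-0.76],
    [0,0,-0.8],
    [0,0,-0.82],
    [0,0,-0.82]
  ],
  "spin": [0,0,0,0,0,0,0,0,0]
}}

```text
t: 15.35
position: [0.5514, 0.2083, 0.1098]
eef_rot: [0.48, 0.877, 0.0, 0.0]
ft_force: [0.2, 0.2, -1.3]
grip_width: 0.012
grasp_force: 30.0
```

Emit:
{"method": "arm_command", "body": {
  "jaw": [1,1,1,1],
  "travel": [
    [0,0,-0.01],
    [0,0,-0.025],
    [0,0,-0.025],
    [0,0,-0.025]
  ],
  "spin": [0,0,0,0]
}}

```text
t: 15.85
position: [0.5512, 0.2083, 0.1057]
eef_rot: [0.48, 0.877, 0.0, 0.0]
ft_force: [1.1, -0.1, -0.4]
grip_width: 0.0116
grasp_force: 30.0
```

Emit:
{"method": "arm_command", "body": {
  "jaw": [0.8,0.7,0.4,0.1,0,0,0,0],
  "travel": [
    [0,0,0],
    [0,0,0],
    [0,0,0],
    [0,0,0],
    [0,0,0],
    [0,0,0.2],
    [0,0,0.5],
    [0,0,0.5]
  ],
  "spin": [0,0,0,0,0,0,0,0]
}}

```text
t: 16.85
position: [0.5538, 0.209, 0.1857]
eef_rot: [0.48, 0.877, 0.003, 0.003]
ft_force: [0.5, -0.1, 0.7]
grip_width: 0.083
grasp_force: 0.0
```

Emit:
{"method": "arm_command", "body": {
  "jaw": [0,0,0,0,0],
  "travel": [
    [0.01,-0.2,0.3],
    [0.02,-0.5,0.4],
    [0.03,-0.75,0.4],
    [0.03,-0.957,0.4],
    [0.03,-0.957,0.4]
  ],
  "spin": [-0.04,-0.08,-0.12,-0.156,-0.156]
}}

```text
t: 17.48
position: [0.5551, 0.0631, 0.2394]
eef_rot: [0.679, 0.734, -0.001, -0.001]
ft_force: [0.1, 1.0, 0.0]
grip_width: 0.0946
grasp_force: 0.0
```

```bash
python3 st.py
python3 - <<'E'
from rig import manip
from h import *
K={}
for n in("scene","top"):
    s=manip.snapshot(n); pickle.dump(s,open(n+"0.pkl","wb")); M=masks(s); X=cloud(s); q=M["yellow"]&(np.hypot(X[...,0]-.55,X[...,1]-.21)<.07)&(X[...,2]<.28);P=X[q]
    if len(P): print(n,len(P),np.median(P,0).round(3),P.min(0).round(3),P.max(0).round(3))
    q=(X[...,2]>.150)&(X[...,2]<.18)&(np.hypot(X[...,0]-.55,X[...,1]-.21)<.04); print("lug top",q.sum(),X[q].mean(0).round(4) if q.any() else "")
E
python3 meas.py
```

```text
17.475 [0.5551 0.0631 0.2394] tool y yaw 0.0773 q6 -0.06 [0.09 1.03 0.04] 0.09458735594429021
scene 99 [0.552 0.203 0.13 ] [0.527 0.183 0.059] [0.579 0.23  0.16 ]
lug top 26 [0.5522 0.2023 0.166 ]
top 88 [0.546 0.205 0.131] [0.527 0.186 0.091] [0.58  0.231 0.175]
lug top 40 [0.5483 0.2064 0.1683]
scene lugtop 0 [nan nan nan] nan
scene handle 188 ang 0.681 mid [ 0.5761 -0.2157] len 0.127 z 0.1101
scene red 42 [ 0.6205 -0.2705  0.0328]
scene blue 67 [ 0.6469 -0.1579  0.0244]
top lugtop 0 [nan nan nan] nan
top handle 162 ang 0.675 mid [ 0.5746 -0.2141] len 0.127 z 0.1104
top red 21 [ 0.6206 -0.2714  0.0337]
top blue 51 [ 0.6464 -0.156   0.0248]
pad ((573.6953735351562, -212.83706665039062), (147.49765014648438, 147.9649658203125), 37.792640686035156)
 ** On entry to DLASCL parameter number  4 had an illegal value
 ** On entry to DLASCL parameter number  4 had an illegal value
 ** On entry to DLASCL parameter number  4 had an illegal value
 ** On entry to DLASCL parameter number  4 had an illegal value
 ** On entry to DLASCL parameter number  5 had an illegal value
 ** On entry to DLASCL
[... 243 characters left out ...]
_methods._mean(a, axis=axis, dtype=dtype,
  ret = ret.dtype.type(ret / rcount)
meas.py:19: RuntimeWarning: Mean of empty slice.
  lc={n:(lambda q:np.argwhere(q).mean(0)[::-1])((C[n][...,2]>.143)&(C[n][...,2]<.165)&(np.hypot(C[n][...,0]-R0[0],C[n][...,1]-R0[1])<.06)) for n in S}
Traceback (most recent call last):
  File "meas.py", line 20, in <module>
    print("tri lug",tri(S["scene"],lc["scene"],S["top"],lc["top"]))
                    ~~~^^^^^^^^^^^^^^^^^^^^^^^^^^^^^^^^^^^^^^^^^^^
  File "h.py", line 12, in tri
    k=np.linalg.lstsq(np.c_[d1,-d2],c2-c1,rcond=None)[0]
      ~~~~~~~~~~~~~~~^^^^^^^^^^^^^^^^^^^^^^^^^^^^^^^^
numpy.linalg.LinAlgError: SVD did not converge in Linear Least Squares
```

The keeper hangs on the bar: its lug top is at 0.168 and 0.169 is expected. Now I refine the handle's middle from its top face before gripping.

Run:
```python
from h import *
R0=np.array([.5737,-.2128]); e=np.array([np.cos(-.894),np.sin(-.894)]); f=np.array([-e[1],e[0]])
for n in("scene","top"):
    s=pickle.load(open(n+"0.pkl","rb")); X=cloud(s); d=X[...,:2]-R0; a=d@e; b=d@f; z=X[...,2]
    for z0,z1 in((.1,.106),(.107,.115)):
        q=(z>z0)&(z<z1)&(abs(b)<.055)&(abs(a)<.03); k=np.polyfit(b[q],a[q],1)
        print(n,z0,q.sum(),"a pct",np.percentile(a[q],[3,50,97]).round(4),"slope,at0",k.round(4))
    q=(z>.1)&(z<.116)&(abs(a)<.02)&(abs(b)<.09); print("b ends",np.percentile(b[q],[1,99]).round(4))
    H=cv2.cvtColor(s["image"],cv2.COLOR_BGR2HSV); m=masks(s)["blue"]&(np.hypot(a,b)<.03)&(z<.04); print("blue mid",a[m].mean().round(4),b[m].mean().round(4),m.sum())
```

```text
scene 0.1 27 a pct [0.0065 0.0074 0.0094] slope,at0 [0.003  0.0077]
scene 0.107 127 a pct [-0.0034  0.0031  0.0096] slope,at0 [-0.0092  0.0032]
b ends [-0.0632  0.0634]
blue mid 0.0029 0.001 80
top 0.1 18 a pct [-0.0046 -0.0032  0.0059] slope,at0 [ 0.0254 -0.0023]
top 0.107 108 a pct [-0.0036  0.0018  0.0082] slope,at0 [0.0029 0.0021]
b ends [-0.0624  0.0622]
blue mid -0.0029 -0.0012 65
```

Emit:
{"method": "arm_command", "body": {
  "jaw": [0,0,0,0,0],
  "travel": [
    [0.01,-0.25,0],
    [0.03,-0.5,0],
    [0.05,-0.75,0],
    [0.063,-0.92,0],
    [0.063,-0.92,0]
  ],
  "spin": [-0.04,-0.08,-0.12,-0.155,-0.155]
}}

```text
t: 18.2
position: [0.5651, -0.0734, 0.2399]
eef_rot: [0.835, 0.55, -0.0, -0.0]
ft_force: [-0.2, 1.1, -1.0]
grip_width: 0.0949
grasp_force: 0.0
```

Emit:
{"method": "arm_command", "body": {
  "jaw": [0,0,0,0,0],
  "travel": [
    [0.01,-0.25,0],
    [0.03,-0.5,0],
    [0.05,-0.75,-0.1],
    [0.063,-0.92,-0.2],
    [0.063,-0.92,-0.2]
  ],
  "spin": [-0.04,-0.08,-0.12,-0.154,-0.154]
}}

```text
t: 18.82
position: [0.5739, -0.2105, 0.2083]
eef_rot: [0.942, 0.334, -0.001, -0.002]
ft_force: [-1.0, 0.1, 0.8]
grip_width: 0.0949
grasp_force: 0.0
```

```bash
python3 st.py
```

```text
18.825 [ 0.5739 -0.2105  0.2083] tool y yaw -0.889 q6 0.449 [-1.05  0.12  0.81] 0.0948596677709865
```

Emit:
{"method": "arm_command", "body": {
  "jaw": [0,0,0,0,0,0],
  "travel": [
    [0,0,-0.25],
    [0,0,-0.5],
    [0,0,-0.7],
    [0,0,-0.8],
    [0,0,-0.8],
    [0,0,-0.8]
  ],
  "spin": [0,0,0,0,0,0]
}}

```text
t: 19.58
position: [0.5757, -0.2113, 0.0925]
eef_rot: [0.943, 0.334, 0.001, 0.001]
ft_force: [0.6, 0.6, 1.1]
grip_width: 0.0951
grasp_force: 0.0
```

```bash
python3 st.py
```

```text
19.575 [ 0.5757 -0.2113  0.0925] tool y yaw -0.8899 q6 0.45 [0.59 0.6  1.06] 0.09512067703072066
```

Emit:
{"method": "arm_command", "body": {
  "jaw": [0,0,0,0,0.3,0.5,0.6,0.7,0.75,0.78],
  "travel": [
    [0,-0.016,-0.08],
    [0,-0.016,-0.16],
    [0,-0.016,-0.24],
    [0,-0.016,-0.29],
    [0,-0.016,-0.29],
    [0,-0.016,-0.29],
    [0,-0.016,-0.29],
    [0,-0.016,-0.29],
    [0,-0.016,-0.29],
    [0,-0.016,-0.29]
  ],
  "spin": [0,0,0,0,0,0,0,0,0,0]
}}

```text
t: 20.82
position: [0.5745, -0.2137, 0.0471]
eef_rot: [0.943, 0.333, 0.0, 0.0]
ft_force: [0.5, 0.3, 0.4]
grip_width: 0.0402
grasp_force: 0.0
```

```bash
python3 st.py
```

```text
20.825 [ 0.5745 -0.2137  0.0471] tool y yaw -0.8909 q6 0.447 [0.48 0.34 0.35] 0.040199590478932345
```

Emit:
{"method": "arm_command", "body": {
  "jaw": [0.78,0.79,0.8,0.81,0.82,0.83,0.84,0.845,0.85,0.855],
  "travel": [
    [0,0,0],
    [0,0,0],
    [0,0,0],
    [0,0,0],
    [0,0,0],
    [0,0,0],
    [0,0,0],
    [0,0,0],
    [0,0,0],
    [0,0,0]
  ],
  "spin": [0,0,0,0,0,0,0,0,0,0]
}}

```text
t: 22.08
position: [0.5744, -0.2137, 0.047]
eef_rot: [0.943, 0.333, 0.0, 0.0]
ft_force: [0.4, 0.2, -0.5]
grip_width: 0.014
grasp_force: 0.0
```

Emit:
{"method": "arm_command", "body": {
  "jaw": [0.86,0.865,0.87,0.875,0.88,0.89,0.9,0.95,1,1],
  "travel": [
    [0,0,0],
    [0,0,0],
    [0,0,0],
    [0,0,0],
    [0,0,0],
    [0,0,0],
    [0,0,0],
    [0,0,0],
    [0,0,0],
    [0,0,0]
  ],
  "spin": [0,0,0,0,0,0,0,0,0,0]
}}

```text
t: 23.32
position: [0.5745, -0.2138, 0.047]
eef_rot: [0.943, 0.333, 0.0, 0.0]
ft_force: [1.7, -1.7, -1.4]
grip_width: 0.0121
grasp_force: 30.0
```

```bash
python3 st.py
cat > dish.py <<'E'
from rig import manip
from h import *
s=manip.snapshot("scene"); pickle.dump(s,open("sceneL.pkl","wb")); X=cloud(s); M=masks(s); nr=np.hypot(X[...,0]-.5737,X[...,1]+.2128)<.1
q=M["red"]&nr; print("tab",X[q].mean(0).round(4),q.sum())
q=M["blue"]&(np.hypot(X[...,0]-.5737,X[...,1]+.2128)<.035); print("blue mid",X[q].mean(0).round(4),q.sum())
E
python3 dish.py
```

```text
23.325 [ 0.5745 -0.2138  0.047 ] tool y yaw -0.891 q6 0.447 [ 1.73 -1.69 -1.4 ] 0.012138119570372568
tab [ 0.6179 -0.2677  0.0591] 46
blue mid [ 0.5864 -0.2118  0.024 ] 24
```

Emit:
{"method": "arm_command", "body": {
  "jaw": [1,1,1,1,1,1,1,1,1,1],
  "travel": [
    [0,0,0.005],
    [0,0,0.015],
    [0,0,0.03],
    [0,0,0.05],
    [0,0,0.075],
    [0,0,0.105],
    [0,0,0.135],
    [0,0,0.165],
    [0,0,0.195],
    [0,0,0.225]
  ],
  "spin": [0,0,0,0,0,0,0,0,0,0]
}}

```text
t: 24.62
position: [0.5744, -0.2137, 0.0811]
eef_rot: [0.943, 0.333, 0.0, -0.0]
ft_force: [-0.6, 0.2, -3.4]
grip_width: 0.0118
grasp_force: 30.0
```

```bash
python3 st.py; python3 dish.py
```

```text
24.625 [ 0.5744 -0.2137  0.0811] tool y yaw -0.891 q6 0.447 [-0.58  0.21 -3.35] 0.011753962496797199
tab [ 0.616  -0.2652  0.0909] 48
blue mid [ 0.5854 -0.2131  0.0592] 31
```

Emit:
{"method": "arm_command", "body": {
  "jaw": [1,1,1,1,1,1,1,1,1,1],
  "travel": [
    [0,0,0.02],
    [0,0,0.05],
    [0,0,0.08],
    [0,0,0.11],
    [0,0,0.14],
    [0,0,0.17],
    [0,0,0.2],
    [0,0,0.23],
    [0,0,0.26],
    [0,0,0.29]
  ],
  "spin": [0,0,0,0,0,0,0,0,0,0]
}}

```text
t: 25.92
position: [0.5744, -0.2138, 0.1245]
eef_rot: [0.943, 0.333, -0.0, -0.0]
ft_force: [-0.5, 1.0, -3.0]
grip_width: 0.0116
grasp_force: 30.0
```

Emit:
{"method": "arm_command", "body": {
  "jaw": [1,1,1,1,1,1,1,1,1],
  "travel": [
    [0,0,0.03],
    [0,0,0.06],
    [0,0,0.09],
    [0,0,0.11],
    [0,0,0.13],
    [0,0,0.14],
    [0,0,0.145],
    [0,0,0.145],
    [0,0,0.145]
  ],
  "spin": [0,0,0,0,0,0,0,0,0]
}}

```text
t: 27.05
position: [0.5743, -0.2137, 0.1458]
eef_rot: [0.943, 0.333, -0.0, -0.0]
ft_force: [0.1, 0.1, -4.1]
grip_width: 0.0118
grasp_force: 30.0
```

```bash
python3 st.py
python3 - <<'E'
from rig import manip
from h import *
s=manip.snapshot("scene"); cv2.imwrite("pics/k.png",cv2.resize(s["image"][170:300,220:350],(560,560),interpolation=cv2.INTER_CUBIC))
E
```

```text
27.05 [ 0.5743 -0.2137  0.1458] tool y yaw -0.891 q6 0.447 [ 0.08  0.05 -4.11] 0.01177310220399721
```

View pics/k.png

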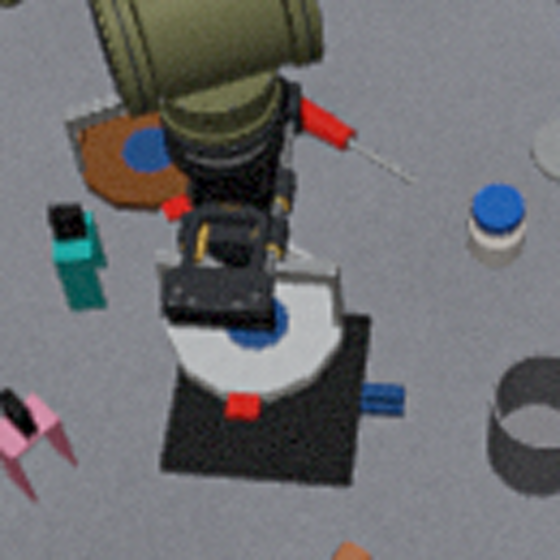

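The dish hangs level, well clear of the pad at crop (255,330), with the tab at (243,407) not yet turned and the blue middle visible. Now I turn it slowly anticlockwise.

Emit:
{"method": "arm_command", "body": {
  "jaw": [1,1,1,1,1,1,1,1,1,1],
  "travel": [
    [0,0,0],
    [0,0,0],
    [0,0,0],
    [0,0,0],
    [0,0,0],
    [0,0,0],
    [0,0,0],
    [0,0,0],
    [0,0,0],
    [0,0,0]
  ],
  "spin": [0.003,0.009,0.018,0.03,0.043,0.056,0.07,0.084,0.098,0.112]
}}

```text
t: 28.35
position: [0.5744, -0.2137, 0.146]
eef_rot: [0.869, 0.494, -0.0, -0.0]
ft_force: [1.0, -0.3, -3.0]
grip_width: 0.0115
grasp_force: 30.0
```

Emit:
{"method": "arm_command", "body": {
  "jaw": [1,1,1,1,1,1,1,1,1,1],
  "travel": [
    [0,0,0],
    [0,0,0],
    [0,0,0],
    [0,0,0],
    [0,0,0],
    [0,0,0],
    [0,0,0],
    [0,0,0],
    [0,0,0],
    [0,0,0]
  ],
  "spin": [0.014,0.028,0.042,0.056,0.07,0.084,0.098,0.112,0.126,0.14]
}}

```text
t: 29.6
position: [0.5744, -0.2137, 0.146]
eef_rot: [0.74, 0.672, -0.0, 0.0]
ft_force: [0.9, 0.4, -2.8]
grip_width: 0.0121
grasp_force: 30.0
```

Emit:
{"method": "arm_command", "body": {
  "jaw": [1,1,1,1,1,1,1,1,1,1],
  "travel": [
    [0,0,0],
    [0,0,0],
    [0,0,0],
    [0,0,0],
    [0,0,0],
    [0,0,0],
    [0,0,0],
    [0,0,0],
    [0,0,0],
    [0,0,0]
  ],
  "spin": [0.014,0.028,0.042,0.056,0.07,0.084,0.098,0.112,0.126,0.14]
}}

```text
t: 30.85
position: [0.5744, -0.2138, 0.146]
eef_rot: [0.576, 0.817, 0.0, 0.0]
ft_force: [0.4, 0.4, -3.3]
grip_width: 0.0121
grasp_force: 30.0
```

Emit:
{"method": "arm_command", "body": {
  "jaw": [1,1,1,1,1,1,1,1,1,1],
  "travel": [
    [0,0,0],
    [0,0,0],
    [0,0,0],
    [0,0,0],
    [0,0,0],
    [0,0,0],
    [0,0,0],
    [0,0,0],
    [0,0,0],
    [0,0,0]
  ],
  "spin": [0.014,0.028,0.042,0.056,0.068,0.08,0.089,0.096,0.1,0.102]
}}

```text
t: 32.1
position: [0.5744, -0.2138, 0.146]
eef_rot: [0.439, 0.898, -0.0, 0.0]
ft_force: [0.5, 0.0, -2.4]
grip_width: 0.0117
grasp_force: 30.0
```

Emit:
{"method": "arm_command", "body": {
  "jaw": [1,1,1,1,1,1],
  "travel": [
    [0,0,0],
    [0,0,0],
    [0,0,0],
    [0,0,0],
    [0,0,0],
    [0,0,0]
  ],
  "spin": [0,0,0,0,0,0]
}}

```text
t: 32.85
position: [0.5744, -0.2138, 0.146]
eef_rot: [0.439, 0.898, -0.0, 0.0]
ft_force: [0.7, 1.2, -3.1]
grip_width: 0.012
grasp_force: 30.0
```

```bash
python3 st.py
python3 - <<'E'
from rig import manip
from h import *
for n in("scene","top"):
    s=manip.snapshot(n); X=cloud(s); M=masks(s); c=np.array([.5737,-.2128])
    r=np.hypot(X[...,0]-c[0],X[...,1]-c[1]); q=M["red"]&(r<.1)&(r>.06)&(X[...,2]<.17)
    if q.any(): p=X[q].mean(0); print(n,"tab",p.round(4),"yaw",np.arctan2(p[1]-c[1],p[0]-c[0]).round(3))
    q=(X[...,2]>.15)&(X[...,2]<.18)&(abs(X[...,0]-.55)<.04)&(abs(X[...,1]-.205)<.04); print("lug",X[q].mean(0).round(3))
    if n=="scene": cv2.imwrite("pics/l.png",cv2.resize(s["image"][140:300,220:380],(600,600),interpolation=cv2.INTER_CUBIC))
E
```

```text
32.85 [ 0.5744 -0.2138  0.146 ] tool y yaw 0.661 q6 -1.105 [ 0.68  1.19 -3.09] 0.011962516405973882
scene tab [ 0.6286 -0.1669  0.1226] yaw 0.697
lug [0.552 0.202 0.166]
top tab [ 0.6301 -0.1696  0.133 ] yaw 0.654
lug [0.548 0.206 0.168]
```

View pics/l.png

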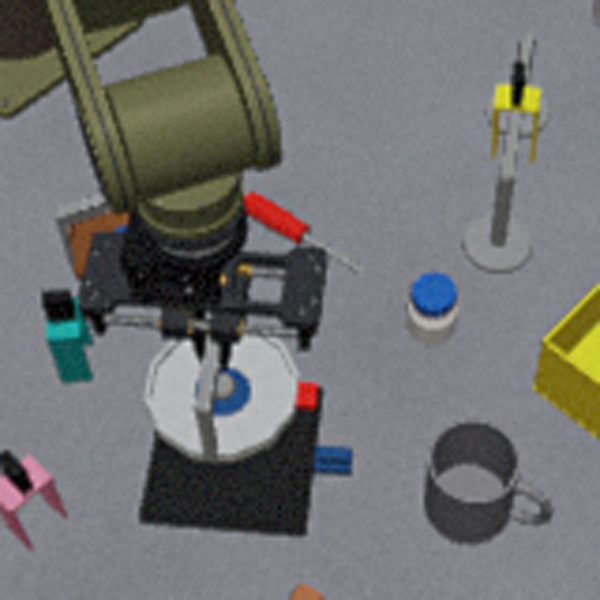

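The dish is held level with the ball in the blue middle at crop (222,388). Its tab at (308,396) points the same way as the pointer at (333,460), and the keeper hangs on the bar at (517,100). Handing in.

```bash
python3 -c "
from rig import manip
print(manip.finish_job())"
```

```text
the job is handed in; nothing more can be done
None
```

I handed the job in after about 33 s of robot time with no verdict shown: the yellow keeper hangs released on the bar, and the dish is held level about 10 cm over the pad, tab along the pointer and ball in the blue middle, after a first grasp that missed the keeper because the reported tool height read 35 mm too low.

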